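Clip a shoe clamp on the cam lift and hold it at full lift

ROBOT

A 6-joint arm with a two-finger parallel gripper is mounted at the origin on the work surface. World frame = base frame: x ahead of the robot, y to its left, z up, the work surface at z = 0. Lengths are in m, angles in rad, forces in N, time in s.
With the tool pointing down it reaches from about 0.375 to 0.9 m from the base axis. Payload 3.1 kg.
Tool frame: the origin (TCP) lies at the very end of the fingers, on their centre line; the grasp point (between the pads) lies 19 mm behind it; z points along the fingers, y is the line along which they close (so a half turn about z gives the same grasp; the last joint's range is limited). The gripper opens to 85 mm and grips with 20 to 120 N. Pads are 22 mm wide; open, the fingers measure 114 mm over their backs; the gripper's body (76 mm by 85 mm) begins 54 mm behind the grasp point. The pads swing forward as they close: fully open they stand 13 mm farther back than shut.
Start: joints at [1.115, 0.527, 1.433, -0, 1.181, -0.178], TCP at [0.171, 0.601, 0.231] pointing down, gripper open.
Joint ranges: [-3.08, 3.08], [-0.75, 2.2], [0.22, 2.44], [-1.43, 4.57], [0, 2.65], [-2.85, 2.85]. Speed limits (rad/s): [2.79, 2.79, 3.14, 3.14, 3.14, 3.14].

INTERFACE

Orientations are given as a unit quaternion [x, y, z, w].
In Python, from station import manip gives the robot as it stands.
- The arm moves only by the shell command python3 -m handwheel 'ROWS' [FORCE]. ROWS is JSON, a list of rows, each a list of 7 numbers: the shift along the world's x, y, z in mm, then the turn, a rotation vector about the world's x, y, z in degrees, then the opening, from 0 (shut) to 1 (fully open). A call has exactly 10 rows; each row shifts and turns the commanded pose from where the row before left it; what a row does not reach is not made up. A row lasts 1/8 s, in which the tool goes at most 62.5 mm and 10.7 degrees, less where a joint would pass 70% of its speed; a pose out of reach is approached as far as the arm can. A call is refused whole if a number of a shift passes 62.5 or a number of a turn 10.7, either way. A call with a gripper value outside its range is refused whole. The fingers move at their own pace and stop on an object; FORCE is the grip in N (left out, the last holds). Time passes only in rows, so rows that do not move let the fingers close, or fill a call up. It gives the time, the measured TCP pose, the force, the opening and the grip force at its end, in the units of the state.
- manip.sense(): the state, without advancing time (a new reading comes with each control period).
- manip.snapshot(name): name is "scene" or "side" or "wrist"; returns the picture (480x640x3 uint8, red, green, blue); there is no depth.
- manip.get_calibration(name): a dict with "K" (3x3 intrinsics, pixels), "rvec" (rotation vector, rad) and "tvec" (3), from world to camera coordinates, as OpenCV has them. Camera axes: x right, y down, z forward; pixel columns grow to the right and rows downward; lengths in m; the calibration is good to about 2 mm. A picture is of the moment at which its call begins: read the wrist's pose just before it. get_calibration takes no time and is no camera call; for the wrist camera it gives the pose at the moment of the call.
- manip.sign_off(): hands the job in; it is judged then, once.
The state is a dict: "t": time; "q": joint angles; "qd": joint speeds; "tau": joint torques, N m; "tcp_pos": TCP position; "tool_rot": TCP orientation; "force": force on the tool from outside, world axes, zero at the start; "ft_torque": the same for the moment, N m; "finger_gap": opening from 0.0 (shut) to 1.0 (fully open); "gripper_force": force on a finger pad.
Only numpy, scipy, OpenCV 4.12 (cv2) and the standard library are available. Lean on these libraries where they do the work, as an engineer would, in place of code of your own. Each camera call takes 0.05 s, during which the arm holds its last target. There are 200 camera calls.

TASK

Clip the olive shoe clamp down onto the steel rail on top of the cam lift until it is fully seated near the rail's middle, and let go of it. Then take the red handle, swing the cam lever up to its highest lift point (lever straight up, where the rail stands highest) and finish still holding it there, because it is sprung and drops back if let go. Leave the carbon insert, the porcelain spacer and the caliper where they lie.

Things in the scene. Friction and masses are not known exactly. Their poses are not given: they have to be found in the camera images.
- clamp_grip (a point): Centre of the olive grip block of the loose shoe clamp (0.2 kg) standing upright on the bench: 24 mm (x) by 36 (y) by 44 high, pewter cap. Below: a bridge 10 mm thick, -27 to +13 mm in x, 36 long in y; under it a slot along y, open downward. Feet 64 mm below this point. z up, x from the thick fixed leg (-x) to the thin sprung jaw with steel lip (+x). Grip from above across x or y.
- clamp_seat (a point): Roof of the clamp's slot, 32 mm below clamp_grip, 32 mm above its feet; same axes. Clipped on, the rail's top edge touches it here. Mouth at the feet -11 to +8 mm in x; free slot from -6 (leg) to +1.5 mm (lip), sprung open by pushing it straight down on the 10 mm rail (up to 20 N); do not aim to the leg's side, the leg is rigid. Either way round will do.
- clamp_jaw (a joint): Angle of the clamp's sprung jaw: 0 closed (free), about 0.1 rad when the clamp is clipped on the 10 mm rail; a spring closes it.
- rail_top (a point): Middle of the top edge of the steel rail on the cam lift: upright plate 10 mm thick (x), 70 long (y), 36 above the aluminium follower plate (50 by 130) under it. x points away from the handle side, z up. About 137 mm above the bench at first; rises about 9 mm to the highest lift, then sinks again. Pushing it down can turn the lever back to its stop (rail up to 4 mm lower).
- lever_grip (a point): Grasp point on the red handle of the cam lever: level round bar 14 mm thick along the lift's x axis, reaching 35 mm to +x (to the lever arm, 8 mm thick) and 31 mm to -x (free end) of this point. It runs on a circle of radius 120 mm about cam_axis. Its axes turn with the lever, x stays along the bar.
- cam_axis (a point): Point on the fixed level axis of the cam shaft, 60 mm above the bench, centre of lever_grip's circle. x along the shaft, away from the handle's free end; y to the side the lever leans at rest; z up. Grey base 160 (x) by 150 (y) by 12 mm, centred 84 mm along +x. A white upright mark on the bearing block is behind the lever.
- cam_lever (a joint): Lever angle: 0 at its stop, leaning 1.25 rad from vertical towards the lift's +y; grows as it swings up; 1.25 is straight up, the highest lift point; beyond it the rail sinks, to the far stop at 2.0. Return spring with some friction: it stays put at 0 to 0.3, needs about 4 N at the handle near the top and drops back when let go.
- carbon_mid (a point): Centre of the loose pewter-grey carbon insert, a bar 90 x 22 x 14 mm lying flat on the bench, x along it. Leave it alone.
- spacer_mid (a point): Centre of the loose cream porcelain spacer ring, 44 mm across, 30 mm high, standing flat on the bench. Leave it alone.
- caliper: Loose polished steel caliper lying flat, about 170 x 60 mm and 10 mm high, beam along x, origin under the beam near its middle. Leave it alone.
Things that resemble listed ones, but are neither listed nor needed, are in the scene too. Several things look just like the part that bears clamp_grip: the one meant starts farthest to the robot's right.

How it is judged:
By the outcome, as a careful person would: the job done as asked, in the order asked, and still so for the second after the job is handed in, while the arm keeps its last pose, push and grip.
It also fails if it takes over 48 s, if anything falls off the work surface, if the arm or the gripper's body presses on something with over 40 N, if the wrist force passes 120 N, or if a joint passes its speed limit or range.

## Working session

There is one attempt and no reset: what is moved stays moved. The work goes in short steps, Python scripts to look and compute and a shell command to move; the robot and the scene stay as the last step left them, time stands still between calls to the robot, and variables do not carry over. Pictures are saved under pics/ and viewed, at most 10 in all, crops included, and the job is handed in when it is done.

```bash
mkdir -p pics; ls; cat > h.py <<'E'
import numpy as np,cv2
from station import manip
def cal(n):
    c=manip.get_calibration(n);K=np.array(c["K"],float);R=cv2.Rodrigues(np.array(c["rvec"],float))[0];return K,R,np.array(c["tvec"],float).ravel()
def ray(c,u,v):
    K,R,t=c;d=R.T@np.linalg.solve(K,[u,v,1.]);return -R.T@t,d
def onz(c,u,v,z):
    o,d=ray(c,u,v);return o+d*(z-o[2])/d[2]
def proj(c,p):
    K,R,t=c;q=K@(R@np.asarray(p,float)+t);return q[:2]/q[2]
def tri(c1,p1,c2,p2):
    o1,d1=ray(c1,*p1);o2,d2=ray(c2,*p2);A=np.stack([d1,-d2],1);s=np.linalg.lstsq(A,o2-o1,rcond=None)[0]
    a=o1+d1*s[0];b=o2+d2*s[1];return (a+b)/2,np.linalg.norm(a-b)
def snap(n,f):
    im=np.array(manip.snapshot(n));cv2.imwrite("pics/"+f,im[:,:,::-1]);return im
E
python3 - <<'E'
from h import *
a=snap("scene","scene0.png");b=snap("side","side0.png")
for n in("scene","side"):
    K,R,t=cal(n);print(n,K[0,0],-R.T@t,R[2])
s=manip.sense();print(s["t"],s["tcp_pos"],s["tool_rot"])
E
```

```text
pics
scene 469.7317486017594 [ 1.00236074 -0.15516006  0.81146829] [-0.57426876  0.18304986 -0.79793994]
side 459.24864100244787 [0.3342726  0.5308059  0.75309177] [ 0.16279564 -0.61016589 -0.77536776]
0.1 [0.17046943 0.60061812 0.23042478] [ 1.37953021e-01  9.90438286e-01 -9.35682460e-04 -2.99879266e-04]
```

View pics/scene0.png

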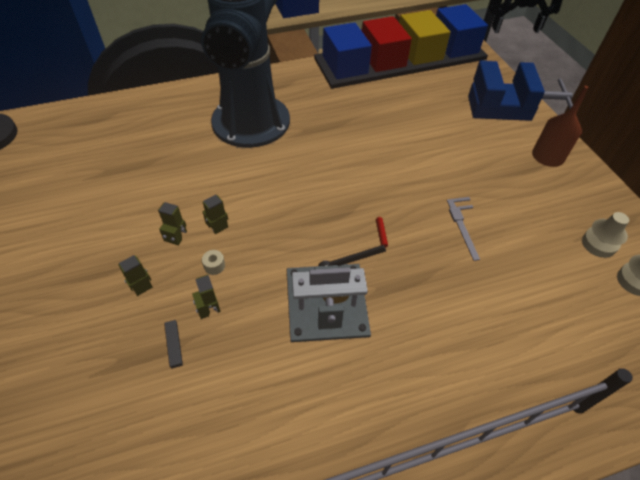

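View pics/side0.png

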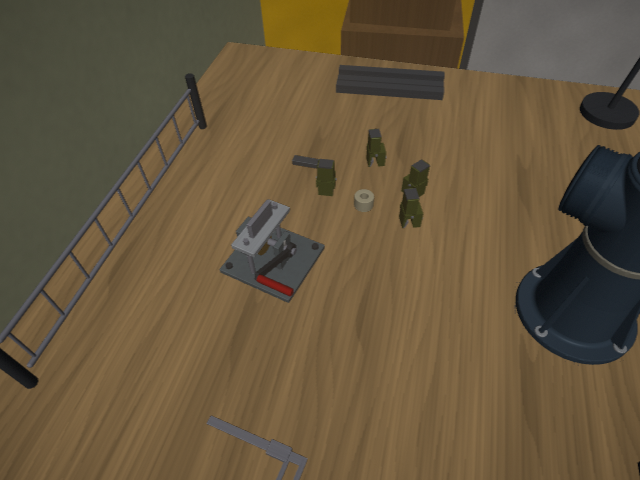

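Scene view: four olive clamps at (172,222), (215,213), (135,274) and (206,297), with the cam lift at (330,300) and the red handle at (382,232). The side view shows the same clamps at (415,178), (411,208), (375,148) and (326,178). The one farthest right (−y) should be scene (135,274) / side (375,148). I'll confirm with positions and an enlarged crop.

```bash
python3 - <<'E'
from h import *
a=cv2.imread("pics/scene0.png");b=cv2.imread("pics/side0.png")
cs,cd=cal("scene"),cal("side")
for p in[(172,222),(215,213),(135,274),(206,297)]:print(p,onz(cs,*p,.05).round(3))
for p in[(415,178),(411,208),(375,148),(326,178)]:print(p,onz(cd,*p,.05).round(3))
A=cv2.resize(a[240:310,100:170],(400,400),interpolation=cv2.INTER_CUBIC)
B=cv2.resize(b[115:185,340:410],(400,400),interpolation=cv2.INTER_CUBIC)
cv2.imwrite("pics/c1.png",np.clip(np.hstack([A,B])*1.6,0,255))
A=cv2.resize(a[210:350,280:400],(400,467),interpolation=cv2.INTER_CUBIC)
B=cv2.resize(b[190:305,215:330],(400,467),interpolation=cv2.INTER_CUBIC)
cv2.imwrite("pics/c2.png",np.clip(np.hstack([A,B])*1.4,0,255))
E
```

```text
(172, 222) [ 0.33 -0.24  0.05]
(215, 213) [ 0.333 -0.15   0.05 ]
(135, 274) [ 0.438 -0.325  0.05 ]
(206, 297) [ 0.529 -0.204  0.05 ]
(415, 178) [ 0.329 -0.239  0.05 ]
(411, 208) [ 0.326 -0.147  0.05 ]
(375, 148) [ 0.433 -0.32   0.05 ]
(326, 178) [ 0.521 -0.194  0.05 ][ WARN:0@0.526] global loadsave.cpp:1063 imwrite_ Unsupported depth image for selected encoder is fallbacked to CV_8U.
```

View pics/c1.png

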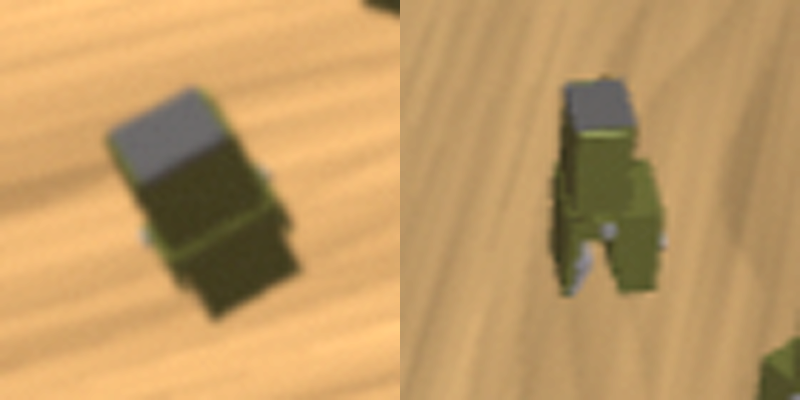

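View pics/c2.png

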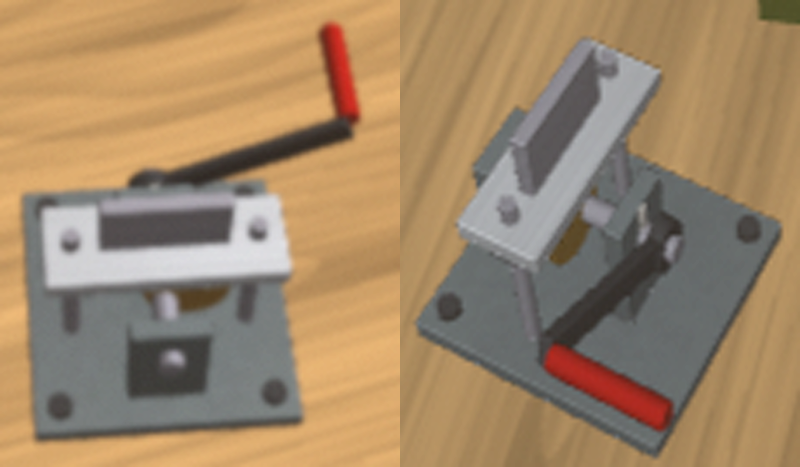

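The crop confirms it: the clamp at scene (135,274) has the smallest y (−0.325) and matches the description, with its steel lip towards world +x. In the lift crop I can see the rail, follower plate, base corners and red handle. Next come the numbers.

```bash
python3 - <<'E'
from h import *
cs,cd=cal("scene"),cal("side")
A=lambda p:(280+p[0]/3.333,210+p[1]/3.336); B=lambda p:(215+(p[0]-400)/3.478,190+p[1]/4.061)
C=lambda p:(100+p[0]/5.714,240+p[1]/5.714); D=lambda p:(340+(p[0]-400)/5.714,115+p[1]/5.714)
print("cap scene");P=np.array([onz(cs,*C(p),.086) for p in[(107,137),(192,88),(232,135),(145,185)]]);print(P.round(4),P.mean(0).round(4),np.linalg.norm(np.diff(P,axis=0),axis=1))
Q=np.array([onz(cd,*D(p),.086) for p in[(563,83),(625,80),(635,130),(568,130)]]);print(Q.round(4),Q.mean(0).round(4),np.linalg.norm(np.diff(Q,axis=0),axis=1))
pc=np.mean([C(p) for p in[(107,137),(192,88),(232,135),(145,185)]],0);qc=np.mean([D(p) for p in[(563,83),(625,80),(635,130),(568,130)]],0)
print("tri",tri(cs,pc,cd,qc))
print("base",[onz(cs,*A(p),.012).round(4) for p in[(22,195),(35,438),(302,420)]],[onz(cd,*B(p),.012).round(4) for p in[(417,325),(655,452),(780,225)]])
print("plate front scene",[onz(cs,*A(p),.101).round(4) for p in[(45,290),(290,275)]])
print("rail scene",[onz(cs,*A(p),.137).round(4) for p in[(98,204),(233,200)]],"side",[onz(cd,*B(p),.137).round(4) for p in[(520,143),(595,45)]])
print("red ends",tri(cs,A((330,28)),cd,B((662,415))),tri(cs,A((350,118)),cd,B((553,358))))
# red axis ends by mask
for n,f,c in(("scene","scene0.png",cs),("side","side0.png",cd)):
    im=cv2.imread("pics/"+f).astype(int);m=(im[:,:,2]>100)&(im[:,:,1]<60)&(im[:,:,0]<60)
    y,x=np.nonzero(m);k=(x>215)&(x<400)&(y>190)&(y<310);print(n,cv2.minAreaRect(np.stack([x[k],y[k]],1).astype(np.float32)))
E
```

```text
cap scene
[[ 0.4335 -0.3435  0.086 ]
 [ 0.4218 -0.3155  0.086 ]
 [ 0.4447 -0.3047  0.086 ]
 [ 0.4561 -0.3331  0.086 ]] [ 0.439  -0.3242  0.086 ] [0.030263   0.02527284 0.03057186]
[[ 0.4543 -0.3379  0.086 ]
 [ 0.4301 -0.3455  0.086 ]
 [ 0.4208 -0.3148  0.086 ]
 [ 0.4468 -0.3088  0.086 ]] [ 0.438  -0.3267  0.086 ] [0.02534279 0.03207114 0.0266942 ]
tri (array([ 0.43838201, -0.32483457,  0.0863913 ]), np.float64(0.001965272684233647))
base [array([ 0.4879, -0.0381,  0.012 ]), array([ 0.6432, -0.0746,  0.012 ]), array([0.6769, 0.0693, 0.012 ])] [array([0.6719, 0.0714, 0.012 ]), array([0.519 , 0.1084, 0.012 ]), array([ 0.4859, -0.0373,  0.012 ])]
plate front scene [array([ 0.6054, -0.0558,  0.101 ]), array([0.6349, 0.0691, 0.101 ])]
rail scene [array([ 0.5852, -0.0208,  0.137 ]), array([0.6035, 0.0462, 0.137 ])] side [array([0.6009, 0.0451, 0.137 ]), array([ 0.5821, -0.0205,  0.137 ])]
red ends (array([0.49538395, 0.1483424 , 0.1132105 ]), np.float64(0.0006913845682659376)) (array([0.55620851, 0.1340344 , 0.11159819]), np.float64(0.0018371120448594422))
scene ((382.1180419921875, 231.1857147216797), (29.04747772216797, 4.68673849105835), 78.11134338378906)
side ((273.8253479003906, 284.78424072265625), (36.24913787841797, 6.04152250289917), 24.443954467773438)
```

```bash
python3 -m handwheel '[[33,-50,10,0,0,-5.4,1],[33,-50,10,0,0,-5.4,1],[33,-50,10,0,0,-5.4,1],[33,-50,10,0,0,-5.4,1],[33,-50,10,0,0,-5.4,1],[33,-50,10,0,0,-5.4,1],[33,-50,10,0,0,-5.4,1],[33,-50,10,0,0,-5.4,1],[33,-50,10,0,0,-5.4,1],[33,-50,10,0,0,-5.4,1]]'
python3 - <<'E'
from h import *
s=manip.sense();print(s["t"],s["q"],s["tcp_pos"],s["tool_rot"],s["force"])
c=cal("wrist");K,R,t=c;print(K,(-R.T@t),R[2]);np.savez("w1.npz",K=K,R=R,t=t);snap("wrist","w1.png")
for p in[(.593,.0125,.137),(.5258,.1412,.112),(.438,-.325,.086)]:print(proj(c,p))
E
```

```text
t: 1.35
tcp_pos: [0.5013, 0.0994, 0.3314]
tool_rot: [0.574, 0.819, 0.0, -0.0]
force: [1.8, 1.3, -0.0]
finger_gap: 0.998
gripper_force: 0.0
1.35 [-2.33346983e-02  2.61044794e-01  1.57902722e+00  3.43978881e-04
  1.30201636e+00 -3.71526133e-01] [0.50129654 0.09942892 0.3313856 ] [ 5.73971930e-01  8.18874920e-01  4.79635681e-07 -2.98201616e-04] [ 1.76839013  1.31399851 -0.02005525]
[[423.3232302    0.         319.62795547]
 [  0.         423.3232302  230.1733717 ]
 [  0.           0.           1.        ]] [0.47576387 0.16742818 0.47399812] [ 0.09699446 -0.26891996 -0.95826621]
[384.44114287 321.98540669]
[364.80326044 155.24881712]
[147.78064459 501.0520344 ]
```

View w1.

View pics/w1.png

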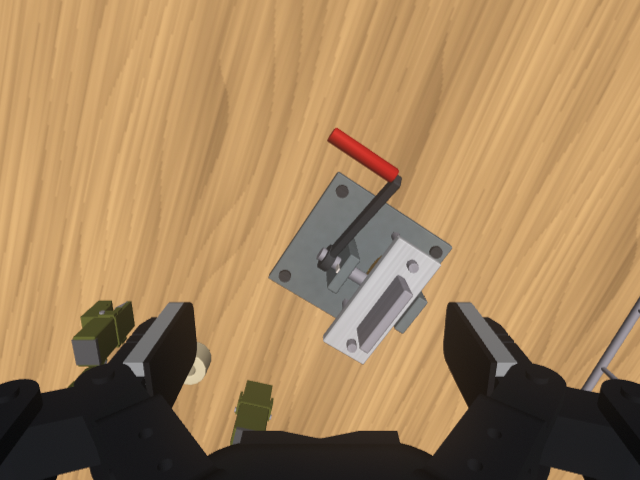

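```bash
python3 -m handwheel '[[-5,-50,0,0,0,0,1],[-5,-50,0,0,0,0,1],[-5,-50,0,0,0,0,1],[-5,-45,0,0,0,0,1],[-5,-45,0,0,0,0,1],[-5,-40,0,0,0,0,1],[-5,-40,0,0,0,0,1],[-5,-30,0,0,0,0,1],[-10,-20,0,0,0,0,1],[0,0,0,0,0,0,1]]'
python3 - <<'E'
from h import *
s=manip.sense();print(s["q"],s["tcp_pos"],s["tool_rot"])
c=cal("wrist");K,R,t=c;np.savez("w2.npz",K=K,R=R,t=t);im=snap("wrist","w2.png")
p=proj(c,(.438,-.325,.086));print(p)
E
```

```text
t: 2.65
tcp_pos: [0.4502, -0.2696, 0.3307]
tool_rot: [0.574, 0.819, 0.0, -0.001]
force: [0.6, 0.4, 0.0]
finger_gap: 0.999
gripper_force: 0.0
[-7.52708687e-01  2.83029206e-01  1.54892553e+00  4.20262218e-05
  1.31078456e+00 -1.10195380e+00] [ 0.45017027 -0.26955576  0.33073804] [ 5.73507354e-01  8.19200211e-01  1.01200138e-04 -5.64686109e-04]
[289.04216053 235.34571009]
```

View pics/w2.png

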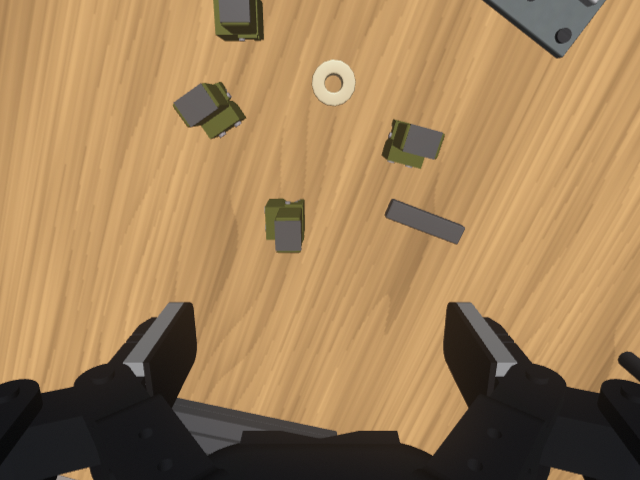

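w2: the target clamp's cap is at (289,235), almost square to the image. w1: rail at (384,313), red handle at (364,155). Next I'll measure the cap by colour mask and enlarge the rail.

```bash
python3 - <<'E'
from h import *
L=lambda f:tuple(np.load(f)[k] for k in"KRt")
c2=L("w2.npz");im=cv2.imread("pics/w2.png").astype(int)
sat=im.max(2)-im.min(2);m=((sat<25)&(im.max(2)>50)).astype(np.uint8);m[:,:250]=0;m[:190]=0;m[275:]=0;m[:,330:]=0
m=cv2.morphologyEx(m,cv2.MORPH_OPEN,np.ones((3,3)))
ct=max(cv2.findContours(m,0,1)[0],key=cv2.contourArea);P=np.array([onz(c2,*p[0],.086)[:2] for p in ct],np.float32)
r=cv2.minAreaRect(P*1000);print(r,cv2.boundingRect(ct));print(cv2.boxPoints(r))
c1=L("w1.npz");im1=cv2.imread("pics/w1.png")
m=((im1[:,:,2]>110)&(im1[:,:,1]<70)&(im1[:,:,0]<70)).astype(np.uint8);m[260:]=0
ct=max(cv2.findContours(m,0,1)[0],key=cv2.contourArea);P=np.array([onz(c1,*p[0],.1124)[:2] for p in ct],np.float32)
print("red",cv2.minAreaRect(P*1000))
cv2.imwrite("pics/c3.png",cv2.resize(im1[220:370,310:460],(600,600),interpolation=cv2.INTER_CUBIC))
E
```

```text
((436.9079284667969, -325.720703125), (25.52543830871582, 29.11260414123535), 20.0145263671875) (274, 221, 28, 30)
[[ 419.934   -316.41165]
 [ 429.89804 -343.76602]
 [ 453.88187 -335.02975]
 [ 443.91782 -307.67538]]
red ((524.79052734375, 140.7915496826172), (13.041674613952637, 66.7195053100586), 76.90596771240234)
```

View pics/c3.png

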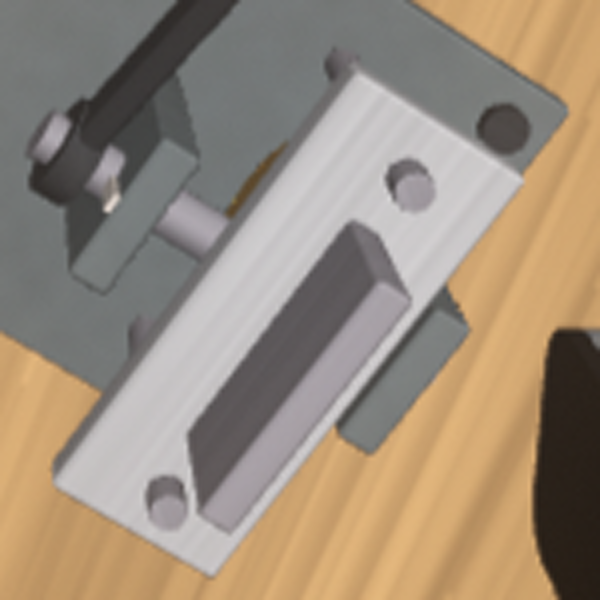

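```bash
python3 - <<'E'
from h import *
c1=tuple(np.load("w1.npz")[k] for k in"KRt")
T=lambda p:(310+p[0]/4,220+p[1]/4)
R=np.array([onz(c1,*T(p),.137) for p in[(372,280),(410,297),(232,530),(202,512)]]);print(R.round(4),R.mean(0).round(4))
d=(R[0]+R[1]-R[2]-R[3])/2;print("rail len,yaw",np.linalg.norm(d),90-0+np.degrees(np.arctan2(d[1],d[0]))-180)
P=np.array([onz(c1,*T(p),.101) for p in[(358,70),(522,180),(212,575),(55,480)]]);print("plate",P.mean(0).round(4))
d=(P[0]+P[1]-P[2]-P[3])/2;print(np.linalg.norm(d),np.degrees(np.arctan2(d[1],d[0]))-90)
E
python3 -m handwheel '[[-13,-56,-30,0,0,0,1],[0,0,-50,0,0,0,1],[0,0,-50,0,0,0,1],[0,0,-50,0,0,0,1],[0,0,-40,0,0,0,1],[0,0,-35,0,0,0,1],[0,0,-20,0,0,0,1],[0,0,-8,0,0,0,1],[0,0,0,0,0,0,1],[0,0,0,0,0,0,1]]'
```

```text
[[ 0.5963  0.0466  0.137 ]
 [ 0.6057  0.0457  0.137 ]
 [ 0.5908 -0.0212  0.137 ]
 [ 0.5827 -0.0192  0.137 ]] [0.5938 0.013  0.137 ]
rail len,yaw 0.06792200864754049 -12.115932979186567
plate [0.5943 0.0131 0.101 ]
0.1279261119455114 -13.131358821871899
t: 3.95
tcp_pos: [0.439, -0.323, 0.0504]
tool_rot: [0.572, 0.82, -0.0, 0.001]
force: [0.1, -0.5, 0.4]
finger_gap: 1.003
gripper_force: 0.0
```

```bash
python3 -m handwheel '[[-2,-2,-2,0,0,0,1],[0,0,0,0,0,0,0.5],[0,0,0,0,0,0,0.2],[0,0,0,0,0,0,0],[0,0,0,0,0,0,0],[0,0,0,0,0,0,0],[0,0,0,0,0,0,0],[0,0,0,0,0,0,0],[0,0,0,0,0,0,0],[0,0,0,0,0,0,0]]' 70
```

```text
t: 5.2
tcp_pos: [0.4363, -0.3248, 0.0474]
tool_rot: [0.573, 0.82, -0.0, 0.0]
force: [0.3, 1.4, 1.4]
finger_gap: 0.273
gripper_force: 70.2
```

```bash
python3 -m handwheel '[[0,0,20,0,0,0,0],[0,0,40,0,0,0,0],[0,0,50,0,0,0,0],[10,20,50,0,0,-4,0],[20,40,5,0,0,-5,0],[26,50,0,0,0,-5,0],[26,55,0,0,0,-5,0],[26,55,0,0,0,-5,0],[26,55,0,0,0,-5,0],[24,63,0,0,0,-4.1,0]]' || python3 -m handwheel '[[0,0,20,0,0,0,0],[0,0,40,0,0,0,0],[0,0,50,0,0,0,0],[10,20,50,0,0,-4,0],[20,40,5,0,0,-5,0],[26,50,0,0,0,-5,0],[26,55,0,0,0,-5,0],[26,55,0,0,0,-5,0],[26,55,0,0,0,-5,0],[24,62,0,0,0,-4.1,0]]'
```

```text
t: 6.45
tcp_pos: [0.593, 0.0103, 0.2116]
tool_rot: [0.783, 0.622, -0.0, -0.0]
force: [0.8, 0.1, -0.7]
finger_gap: 0.268
gripper_force: 69.9out of range: a shift must lie within [-62.5, 62.5]
```

```bash
python3 -m handwheel '[[1,2.7,-10,0,0,0,0],[0,0,-6,0,0,0,0],[0,0,0,0,0,0,0],[0,0,0,0,0,0,0],[0,0,0,0,0,0,0],[0,0,0,0,0,0,0],[0,0,0,0,0,0,0],[0,0,0,0,0,0,0],[0,0,0,0,0,0,0],[0,0,0,0,0,0,0]]'
python3 - <<'E'
from h import *
s=manip.sense();print(s["tcp_pos"],s["tool_rot"])
b=snap("side","side1.png")[:,:,::-1];a=snap("scene","scene1.png")[:,:,::-1]
for n in("side","scene"):
  c=cal(n)
  for p in[(.594,.013,.137),(.594,.013,.15)]:print(n,proj(c,p))
A=cv2.resize(a[200:330,270:400],(400,400),interpolation=cv2.INTER_CUBIC)
B=cv2.resize(b[160:260,215:315],(400,400),interpolation=cv2.INTER_CUBIC)
cv2.imwrite("pics/c4.png",cv2.convertScaleAbs(np.hstack([A,B]),alpha=1.5))
E
```

```text
t: 7.7
tcp_pos: [0.5938, 0.0113, 0.1964]
tool_rot: [0.782, 0.623, -0.0, -0.0]
force: [-0.8, 0.1, -2.0]
finger_gap: 0.274
gripper_force: 69.9
[0.59378212 0.01127693 0.1963899 ] [ 7.82350808e-01  6.22838031e-01 -2.46700211e-05 -1.48132826e-05]
side [259.10406013 212.91546111]
side [258.2206317  208.02606358]
scene [329.76950964 270.35172909]
scene [330.07037639 266.13558627]
```

View pics/c4.png

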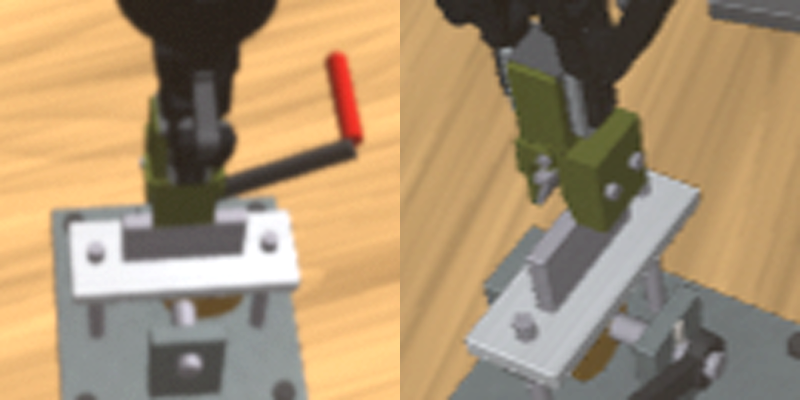

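The crop shows the clamp above the rail and lined up with it. The leg's lower inner corner is at about crop (582,228), the lip at (545,203) and the rail end at (540,262). I'll check the lateral offset numerically within the side view.

```bash
python3 - <<'E'
from h import *
from scipy.spatial.transform import Rotation as Ro
c=cal("side");th=np.radians(-13.1);ex=np.array([np.cos(th),np.sin(th)]);ey=np.array([-ex[1],ex[0]])
o=np.array([.5938,.0113])
B=lambda p:(215+(p[0]-400)/4,160+p[1]/4)
for nm,p,z in(("leg",(582,228),.149),("lip",(545,203),.149),("blocktopL",(508,65),.2345-.0), ("railendL",(528,262),.137),("railendR",(552,257),.137)):
    q=onz(c,*B(p),z)[:2]-o;print(nm,(q@ex*1e3).round(1),(q@ey*1e3).round(1))
for x,y,z in((-11,18,149),(8,18,149),(-5,35,137),(5,35,137),(-12,18,235),(12,18,191),(-27,18,191),(-27,18,149)):
    w=np.r_[o+ex*x/1e3+ey*y/1e3,z/1e3];u=proj(c,w);print((x,y,z),((u-[215,160])*4+[400,0]).round())
E
```

```text
leg -14.9 17.6
lip 8.0 12.2
blocktopL 10.3 15.4
railendL 2.9 37.1
railendR -5.1 29.8
(-11, 18, 149) [574. 226.]
(8, 18, 149) [538. 212.]
(-5, 35, 137) [545. 265.]
(5, 35, 137) [527. 257.]
(-12, 18, 235) [550.  85.]
(12, 18, 191) [517. 142.]
(-27, 18, 191) [594. 172.]
(-27, 18, 149) [605. 238.]
```

```bash
python3 -m handwheel '[[0,0,-3,0,0,0,0],[0,0,-3,0,0,0,0],[0,0,-3,0,0,0,0],[0,0,-3,0,0,0,0],[0,0,-3,0,0,0,0],[0,0,-3,0,0,0,0],[0,0,-3,0,0,0,0],[0,0,0,0,0,0,0],[0,0,0,0,0,0,0],[0,0,0,0,0,0,0]]' 100
```

```text
t: 9.05
tcp_pos: [0.5943, 0.0111, 0.1756]
tool_rot: [0.782, 0.623, 0.0, 0.0]
force: [2.7, -0.4, -2.6]
finger_gap: 0.269
gripper_force: 99.0
```

```bash
python3 -m handwheel '[[0,0,-3,0,0,0,0],[0,0,-3,0,0,0,0],[0,0,-3,0,0,0,0],[0,0,-3,0,0,0,0],[0,0,0,0,0,0,0],[0,0,0,0,0,0,0],[0,0,0,0,0,0,0],[0,0,0,0,0,0,0],[0,0,0,0,0,0,0],[0,0,0,0,0,0,0]]'
```

```text
t: 10.3
tcp_pos: [0.5947, 0.011, 0.1634]
tool_rot: [0.782, 0.623, 0.001, 0.001]
force: [5.7, -1.3, -0.9]
finger_gap: 0.271
gripper_force: 99.2
```

```bash
python3 -m handwheel '[[0,0,-3,0,0,0,0],[0,0,-3,0,0,0,0],[0,0,-2,0,0,0,0],[0,0,-2,0,0,0,0],[0,0,-1,0,0,0,0],[0,0,0,0,0,0,0],[0,0,0,0,0,0,0],[0,0,0,0,0,0,0],[0,0,0,0,0,0,0],[0,0,0,0,0,0,0]]'
```

```text
t: 11.55
tcp_pos: [0.5942, 0.0111, 0.1526]
tool_rot: [0.782, 0.623, 0.0, 0.0]
force: [5.2, -1.1, 1.6]
finger_gap: 0.268
gripper_force: 99.8
```

```bash
python3 -m handwheel '[[0,0,-1,0,0,0,0],[0,0,-1,0,0,0,0],[0,0,-1,0,0,0,0],[0,0,-1,0,0,0,0],[0,0,0,0,0,0,0],[0,0,0,0,0,0,0],[0,0,0,0,0,0,0],[0,0,0,0,0,0,0],[0,0,0,0,0,0,0],[0,0,0,0,0,0,0]]'
```

```text
t: 12.8
tcp_pos: [0.5942, 0.0111, 0.1515]
tool_rot: [0.782, 0.623, 0.001, 0.001]
force: [-0.1, -0.1, 18.3]
finger_gap: 0.266
gripper_force: 102.2
```

```bash
python3 -m handwheel '[[0,0,-1,0,0,0,0],[0,0,-1,0,0,0,0],[0,0,0,0,0,0,0],[0,0,0,0,0,0,0],[0,0,0,0,0,0,0],[0,0,0,0,0,0,0],[0,0,0,0,0,0,0],[0,0,0,0,0,0,0],[0,0,0,0,0,0,0],[0,0,0,0,0,0,0]]'
python3 - <<'E'
from h import *
b=snap("side","side2.png")[:,:,::-1];a=snap("scene","scene2.png")[:,:,::-1]
A=cv2.resize(a[200:330,270:400],(400,400),interpolation=cv2.INTER_CUBIC)
B=cv2.resize(b[160:260,215:315],(400,400),interpolation=cv2.INTER_CUBIC)
cv2.imwrite("pics/c5.png",cv2.convertScaleAbs(np.hstack([A,B]),alpha=1.5))
# lever height from red handle
r=[]
for n,im in(("scene",a),("side",b)):
    im=im.astype(int);m=(im[:,:,2]>100)&(im[:,:,1]<60)&(im[:,:,0]<60);y,x=np.nonzero(m);k=(x>215)&(x<400)&(y>190)&(y<310)
    q=cv2.minAreaRect(np.stack([x[k],y[k]],1).astype(np.float32));r.append(q[0])
print(r,tri(cal("scene"),r[0],cal("side"),r[1]))
E
```

```text
t: 14.05
tcp_pos: [0.5943, 0.0111, 0.1513]
tool_rot: [0.782, 0.623, 0.001, 0.001]
force: [-2.4, -0.8, 26.4]
finger_gap: 0.267
gripper_force: 103.4
[(382.9204406738281, 235.12205505371094), (273.038818359375, 291.3394775390625)] (array([0.52702396, 0.14547585, 0.10039154]), np.float64(0.0018260104252450509))
```

View pics/c5.png

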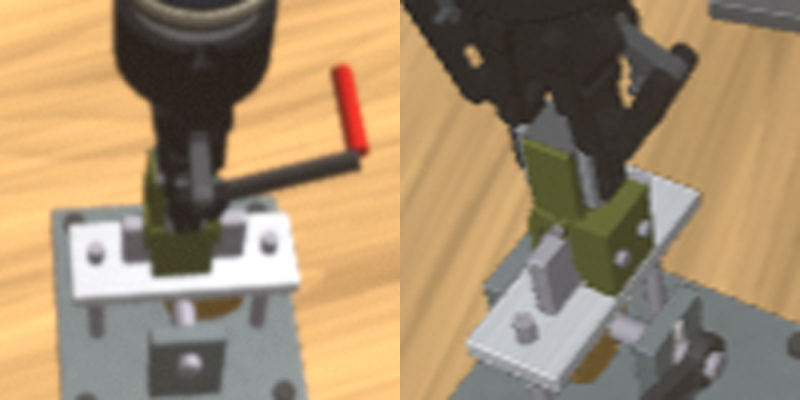

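The clamp is stalled on the rail roof at 26 N with the lever pushed back to its stop. Both views show the feet just above the plate and the rail in the slot, so it's seated. I'll release it and move to the handle.

```bash
python3 -m handwheel '[[0,0,3,0,0,0,0],[0,0,0.5,0,0,0,0],[0,0,0,0,0,0,0.45],[0,0,0,0,0,0,0.6],[0,0,0,0,0,0,0.6],[0,0,5,0,0,0,0.6],[0,0,30,0,0,0,0.6],[0,0,40,0,0,0,0.6],[0,0,40,0,0,5,0.6],[0,0,20,0,0,10,0.6]]'
python3 - <<'E'
from h import *
b=snap("side","side3.png");a=snap("scene","scene3.png");r=[]
for im in(a,b):
    im=im.astype(int);m=(im[:,:,0]>100)&(im[:,:,1]<60)&(im[:,:,2]<60);y,x=np.nonzero(m);k=(x>215)&(x<400)&(y>190)&(y<310)
    r.append(cv2.minAreaRect(np.stack([x[k],y[k]],1).astype(np.float32))[0])
print(tri(cal("scene"),r[0],cal("side"),r[1]))
A=cv2.resize(a[200:330,270:400],(400,400),interpolation=cv2.INTER_CUBIC)
B=cv2.resize(b[160:260,215:315],(400,400),interpolation=cv2.INTER_CUBIC)
cv2.imwrite("pics/c6.png",cv2.convertScaleAbs(np.hstack([A,B])[:,:,::-1],alpha=1.5))
E
```

```text
t: 15.4
tcp_pos: [0.5945, 0.0112, 0.2878]
tool_rot: [0.692, 0.721, 0.001, 0.001]
force: [0.1, 0.2, -0.2]
finger_gap: 0.599
gripper_force: 0.0
(array([0.52702965, 0.14622458, 0.10127497]), np.float64(0.0009076474531423353))
```

View pics/c6.png

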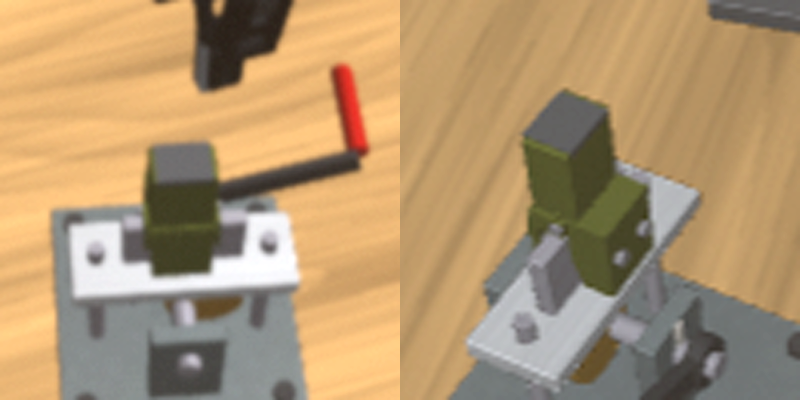

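The clamp stands upright on the rail with the rail through its slot, gripper clear. The handle is at (0.527,0.146,0.101), as expected at the stop. Now to the handle.

```bash
python3 -m handwheel '[[-10,17,0,0,0,10.5,0.6],[-10,17,0,0,0,10.5,0.6],[-10,17,0,0,0,10.5,0.6],[-10,17,0,0,0,10.5,0.6],[-10,17,0,0,0,10.5,0.6],[-10,17,0,0,0,10.5,0.6],[-10,17,-10,0,0,10.5,0.6],[0,16,-40,0,0,1.1,0.6],[0,0,-40,0,0,0,0.6],[0,0,-30,0,0,0,0.6]]' 40
python3 - <<'E'
from h import *
s=manip.sense();q=s["tool_rot"];print(s["q"],np.degrees(np.arctan2(2*q[1]**2-1,2*q[0]*q[1])))
E
```

```text
t: 16.75
tcp_pos: [0.5219, 0.1464, 0.1621]
tool_rot: [0.118, 0.993, -0.0, -0.002]
force: [-0.7, 0.6, -0.1]
finger_gap: 0.601
gripper_force: 0.0
[ 6.73008527e-02  5.13194399e-01  1.70651782e+00 -1.49185440e-05
  9.26125496e-01 -1.26755538e+00] 76.48208335016454
```

```bash
python3 -m handwheel '[[2,0,-30,0,0,0,0.6],[0,0,-30,0,0,0,0.6],[0,0,-15,0,0,0,0.6],[0,0,-2,0,0,0,0.6],[0,0,0,0,0,0,0.4],[0,0,0,0,0,0,0.2],[0,0,0,0,0,0,0],[0,0,0,0,0,0,0],[0,0,0,0,0,0,0],[0,0,0,0,0,0,0]]' 40
```

```text
t: 18.0
tcp_pos: [0.5265, 0.1462, 0.0889]
tool_rot: [0.116, 0.993, 0.0, 0.001]
force: [-0.8, 0.2, 5.9]
finger_gap: 0.145
gripper_force: 39.4
```

```bash
python3 -m handwheel '[[0,0,0,0,0,0,0.6],[0,0,0,0,0,0,0.6],[0,0,-3,0,0,0,0.6],[-2,0,-3,0,0,0,0.6],[0,0,0,0,0,0,0.4],[0,0,0,0,0,0,0.2],[0,0,0,0,0,0,0],[0,0,0,0,0,0,0],[0,0,0,0,0,0,0],[0,0,0,0,0,0,0]]' 40
```

```text
t: 19.25
tcp_pos: [0.5239, 0.1466, 0.082]
tool_rot: [0.116, 0.993, 0.0, 0.0]
force: [-0.0, 3.7, 0.8]
finger_gap: 0.152
gripper_force: 39.0
```

```bash
python3 - <<'E'
import numpy as np
p=np.linspace(1.25,0,19);y=120*np.sin(p);z=120*np.cos(p)
P=np.stack([y*.227,y*.974,z],1);print(np.diff(P,axis=0).round(1).tolist())
E
```

```text
[[-0.7, -2.8, 7.8], [-0.8, -3.3, 7.6], [-0.9, -3.9, 7.3], [-1.0, -4.3, 7.0], [-1.1, -4.8, 6.7], [-1.2, -5.2, 6.4], [-1.3, -5.7, 6.0], [-1.4, -6.1, 5.6], [-1.5, -6.4, 5.1], [-1.6, -6.7, 4.6], [-1.6, -7.0, 4.1], [-1.7, -7.3, 3.6], [-1.8, -7.5, 3.1], [-1.8, -7.7, 2.6], [-1.8, -7.9, 2.0], [-1.9, -8.0, 1.4], [-1.9, -8.1, 0.9], [-1.9, -8.1, 0.3]]
```

```bash
python3 -m handwheel '[[-0.7,-2.8,7.8,0,0,0,0],[-0.8,-3.3,7.6,0,0,0,0],[-0.9,-3.9,7.3,0,0,0,0],[-1,-4.3,7,0,0,0,0],[-1.1,-4.8,6.7,0,0,0,0],[-1.2,-5.2,6.4,0,0,0,0],[-1.3,-5.7,6,0,0,0,0],[-1.4,-6.1,5.6,0,0,0,0],[-1.5,-6.4,5.1,0,0,0,0],[0,0,0,0,0,0,0]]'
```

```text
t: 20.5
tcp_pos: [0.5144, 0.1063, 0.1434]
tool_rot: [0.118, 0.993, 0.003, 0.001]
force: [-1.3, 12.1, 11.0]
finger_gap: 0.147
gripper_force: 39.3
```

```bash
python3 -m handwheel '[[-1.6,-5.7,5.6,0,0,0,0],[-1.6,-6.5,4.6,0,0,0,0],[-1.7,-7.3,3.6,0,0,0,0],[-1.8,-7.5,3.1,0,0,0,0],[-1.8,-7.7,2.6,0,0,0,0],[-1.8,-7.9,2,0,0,0,0],[-1.9,-8,1.4,0,0,0,0],[0,0,0,0,0,0,0],[0,0,0,0,0,0,0],[0,0,0,0,0,0,0]]'
python3 - <<'E'
from h import *
b=snap("side","side4.png");a=snap("scene","scene4.png");r=[]
for im in(a,b):
    im=im.astype(int);m=(im[:,:,0]>100)&(im[:,:,1]<60)&(im[:,:,2]<60);y,x=np.nonzero(m);k=(x>215)&(x<400)&(y>150)&(y<310)
    r.append(cv2.minAreaRect(np.stack([x[k],y[k]],1).astype(np.float32)))
print(r,tri(cal("scene"),r[0][0],cal("side"),r[1][0]))
E
```

```text
t: 21.75
tcp_pos: [0.5022, 0.0543, 0.1664]
tool_rot: [0.117, 0.993, 0.001, 0.001]
force: [-3.3, 6.6, 14.4]
finger_gap: 0.143
gripper_force: 41.1
[((336.8902282714844, 209.51220703125), (27.497453689575195, 6.515460968017578), 83.6598129272461), ((309.3620910644531, 225.84481811523438), (11.698805809020996, 6.4993367195129395), 21.801406860351562)] (array([0.4909583 , 0.05567889, 0.17193884]), np.float64(0.01114519393572418))
```

```bash
python3 -m handwheel '[[-1,-4,2,0,0,0,0],[-1,-4,1,0,0,0,0],[-1,-4,1,0,0,0,0],[-1,-3,0.3,0,0,0,0],[0,-2.5,0,0,0,0,0],[0,0,0,0,0,0,0],[0,0,0,0,0,0,0],[0,0,0,0,0,0,0],[0,0,0,0,0,0,0],[0,0,0,0,0,0,0]]' 60
python3 - <<'E'
from h import *
s=manip.sense();p=s["tcp_pos"];d=np.array(p[:2])-[.499,.0358];print(p,d@[.974,-.227],d@[.227,.974])
E
```

```text
t: 23.1
tcp_pos: [0.4981, 0.0367, 0.1691]
tool_rot: [0.117, 0.993, 0.001, 0.001]
force: [1.8, 6.5, 2.3]
finger_gap: 0.136
gripper_force: 58.8
[0.49811605 0.03665216 0.16912763] -0.001054406312619379 0.000629344008080122
```

```bash
python3 - <<'E'
from h import *
a=snap("scene","scene5.png").astype(int);b=snap("side","side5.png").astype(int)
ex=np.array([.974,-.227]);ca=np.array([.499,.0358])
for n,im in(("scene",a),("side",b)):
    c=cal(n);m=(im[:,:,0]>80)&(im[:,:,1]<50)&(im[:,:,2]<50);m[:150]=0;m[310:]=0;m[:,:215]=0;m[:,400:]=0
    y,x=np.nonzero(m);print(n,len(x))
    for r in np.unique(y)[::3]:print(r,x[y==r].min(),x[y==r].max(),end=' | ')
    print([proj(c,np.r_[ca+ex*d,.18]).round(1).tolist() for d in(-.031,0,.035)])
    g=(im[:,:,1]>im[:,:,2]*1.5)&(abs(im[:,:,0]-im[:,:,1])<25)&(im[:,:,1]<120);g[:, :220]=0;g[:,400:]=0;g[:120]=0;g[320:]=0
    k,l,st,ce=cv2.connectedComponentsWithStats(g.astype(np.uint8));i=1+st[1:,4].argmax();print("olive",st[i],ce[i].round(1),"exp grip/seat",proj(c,(.594,.012,.177)).round(1),proj(c,(.594,.012,.145)).round(1))
E
```

```text
scene 188
196 323 325 | 199 323 328 | 202 323 328 | 205 323 328 | 208 323 329 | 211 323 329 | 214 324 330 | 217 324 330 | 220 324 330 | 223 324 330 | [[323.8, 197.5], [325.4, 210.6], [327.4, 226.1]]
olive [316 243  26  43 656] [328.5 268.3] exp grip/seat [330.1 257.2] [329.4 267.9]
side 101
213 309 311 | 216 309 320 | 219 309 321 | 222 314 321 | [[321.3, 221.2], [304.9, 215.1], [287.0, 208.3]]
olive [244 186  33  44 813] [260.4 207.2] exp grip/seat [256.5 197.1] [258.7 209.5]
```

```bash
python3 -m handwheel '[[-0.2,-1,0,0,0,0,0],[0,0,0,0,0,0,0],[0,0,0,0,0,0,0],[0,0,0,0,0,0,0],[0,0,0,0,0,0,0],[0,0,0,0,0,0,0],[0,0,0,0,0,0,0],[0,0,0,0,0,0,0],[0,0,0,0,0,0,0],[0,0,0,0,0,0,0]]' 60
python3 -c "
from station import manip
print(manip.sign_off())"
```

```text
t: 24.45
tcp_pos: [0.4979, 0.036, 0.1691]
tool_rot: [0.117, 0.993, 0.002, 0.001]
force: [0.5, 7.9, 3.0]
finger_gap: 0.137
gripper_force: 58.8
the job is handed in; nothing more can be done
None
```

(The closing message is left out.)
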